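# Sort the paddle-gear parts at the canal lock

## Task

Sort the four things on the lockside bench to their places: the rusted ratchet wheel inside the galvanised tilting bin, the brass grease nipple block inside the wooden tray with its nipples up, the green glass jar standing wholly on the round black mat of the sandstone shelf, and the steel roller laid across the open upper end of the blue chute and let go, so that it rolls down under the wire guard and comes to rest square against the stop. Do not tip the jar or the bin, leave the iron lever standing as it is, and do not shift the windlass.

Things in the scene. Friction and masses are not known exactly. Their poses are not given: they have to be found in the camera images.
- ratchet_c (a point): Rusted brown steel ratchet wheel, loose, lying flat: toothed disc 54 mm across and 22 mm thick, with a small hub to 26 mm height. Mass 0.2 to 0.4 kg. The point is its centre, 13 mm above its underside; z is the wheel's axis. Can be gripped across the teeth at any yaw.
- block_c (a point): Brass grease nipple block, loose: 50 mm (own x) by 34 mm (own y) by 28 mm high, two nipples standing 13 mm up from its top. Mass 0.2 to 0.4 kg. The point is the block's centre, 14 mm above its underside; z points up through the nipples.
- jar_c (a point): Green glass jar with a green lid, loose, upright: 54 mm diameter, 80 mm high, about 0.2 kg. The point is its centre, 40 mm above its underside; z is its axis.
- roller_c (a point): Bright steel roller, loose, lying on its side: 34 mm diameter, 56 mm long, about 0.3 kg, dark bore at each end. It rolls if pushed. The point is its centre, 17 mm above the surface; own x is the roller's axis.
- bin_in (a point): Galvanised open bin hung on side lugs between iron posts; springy, it tilts about own y, 2 to 3 degrees under an off-centre part, at most 0.2 rad if pushed. Inside 164 (own x) by 134 (own y) by 49 mm deep, walls 3 mm. The point: centre of its inner floor, 21 mm above the bench, z up. Posts stand outside the y walls, below the rim, to 86 mm from the centre.
- tray_in (a point): Open wooden tray, fixed: outside 150 mm (own x) by 130 mm (own y) by 35 mm high, walls 6 mm. The point is the centre of its inner floor, 6 mm above the bench; z up.
- shelf_mat (a point): Round black rubber mat, 80 mm diameter, on top of the mossy sandstone shelf (fixed slab 150 mm square, 40 mm high). The point is the centre of the mat's top, 43 mm above the bench; z up.
- chute_feed (a point): Fixed blue trough falling at 14 deg along own +x, 70 mm wide inside (own y), walls 23 mm over its floor. The point: on the floor's centre line in the open upper part, 43 mm above the bench; x, y level, z up. Lay the roller here, axis along own y. Floor ends 44 mm uphill (open); wire guard starts 51 mm downhill, 43 mm over the floor. At the stop the roller's centre is 103 mm along x, 8 mm below.
- lever_grip (a point): Upright iron lever with a red rubber grip 28 mm across and 85 mm tall, on an iron foot 90 by 70 mm. Top about 242 mm above the bench. The point is the middle of the grip, on its axis, 197 mm above the bench; z runs up along the lever. Not to be moved.
- windlass: Dark iron lock windlass (crank) lying on the bench, loose, 1.2 kg: arm 230 mm along own x, 26 mm high, square socket head at +x, wooden handle 130 mm long towards +y at the -x end. Origin under the middle of the arm. Not to be moved.
There are look-alikes about, which are no part of the job. What is meant by the part that bears block_c is not red, and is the smaller of those in its own colour. Of the things that look like the part that bears jar_c, the larger one is meant.

How it is judged (in metres and radians):
At the end, for the whole second after the job is handed in: Ratchet in the level bin (tilt under 0.15 rad); block on the tray floor, nipples up within 0.2 rad; jar upright on the mat, centred within 15 mm; roller 90 to 116 mm down the chute from the feed point, square across it within 0.25 rad; all at rest (below 20 mm/s) (x of ratchet_c in the frame of bin_in between -0.075 and 0.075 m and y of ratchet_c in the frame of bin_in between -0.06 and 0.06 m and z of ratchet_c in the frame of bin_in between -0.005 and 0.045 m and angle between each of bin_in, jar_c's own z axis and vertical below 0.15 rad and x of block_c in the frame of tray_in between -0.06 and 0.06 m and y of block_c in the frame of tray_in between -0.055 and 0.055 m and z of block_c in the frame of tray_in between 0 and 0.025 m and angle between block_c's own z axis and vertical below 0.2 rad and horizontal distance between jar_c and shelf_mat below 0.015 m and z of jar_c in the frame of shelf_mat between 0.03 and 0.05 m and x of roller_c in the frame of chute_feed between 0.09 and 0.116 m and y of roller_c in the frame of chute_feed between -0.012 and 0.012 m and z of roller_c in the frame of chute_feed between -0.02 and 0.004 m and angle between the x axis of roller_c and the y axis of chute_feed, either way round below 0.25 rad and linear speed of each of ratchet, block, jar, roller below 0.02 m/s); the robot touches nothing.
It fails at once if the jar is tipped by more than 0.6 rad (angle between jar_c's own z axis and vertical above 0.6 rad).
It fails at once if the bin is tipped by more than 0.18 rad (angle between bin_in's own z axis and vertical above 0.18 rad).
It fails at once if the lever is pushed more than 0.2 rad out of upright (angle between lever_grip's own z axis and vertical above 0.2 rad).
It fails at once if the windlass is shifted by more than 20 mm (distance of windlass from where it was at the start of the episode above 0.02 m).
It also fails if it takes over 128 s, if anything falls off the work surface, if the arm or the gripper's body presses on something with over 40 N, if the wrist force passes 120 N, or if a joint passes its speed limit or range.

## Robot

A 6-joint arm with a two-finger parallel gripper is mounted at the origin on the work surface. World frame = base frame: x ahead of the robot, y to its left, z up, the work surface at z = 0. Lengths are in mm, angles in rad, forces in N, time in s.
With the tool pointing down it reaches from about 275 to 750 mm from the base axis. Payload 10.2 kg.
Tool frame: the origin (TCP) lies at the very end of the fingers, on their centre line; the grasp point (between the pads) lies 19 mm behind it; x points along the fingers, y is the direction in which the jaws open and shut, and the axes are right-handed (so a half turn about x gives the same grasp; the last joint's range is limited). The gripper opens to 85 mm and grips with 20 to 120 N. Pads are 22 mm wide; open, the fingers measure 114 mm over their backs; the gripper's body (76 mm by 85 mm) begins 54 mm behind the grasp point. The pads swing forward as they close: fully open they stand 13 mm farther back than shut.
Start: joints at [-1.473, 0.313, 1.498, -0, 1.331, -0.223], TCP at [165.533, -498.227, 231.294] pointing down, gripper open.
Joint ranges: [-2.94, 2.94], [-0.97, 2.17], [0.19, 2.56], [-1.23, 4.37], [0.02, 3.11], [-2.88, 2.88]. Speed limits (rad/s): [2.39, 2.39, 3.01, 3.14, 3.14, 3.14].

## Interface

Orientations are given as a unit quaternion [w, x, y, z].
In Python, from rig import ctrl, viewer, order gives the robot as it stands. The module is installed in compiled form; this text tells all that it offers.
- The arm moves only by the tool carry_out, never from a script. Its argument "deltas" is a list of rows, each a list of 7 numbers: the gripper command: -1 is fully open, 1 is shut, values between are in proportion, then the shift along the tool's x, y, z in mm, then the turn, a rotation vector about the tool's x, y, z in degrees. A call has exactly 5 rows; each row is the pose to reach, as a shift and turn from the pose commanded when the call began, along the tool's axes at that moment; what a row does not reach only later rows make up. A row lasts 1/8 s, in which the tool goes at most 62.5 mm and 10.7 degrees, less where a joint would pass 70% of its speed; a pose out of reach is approached as far as the arm can. A call with a gripper value outside its range is refused whole. The fingers move at their own pace and stop on an object; "newtons" is the grip in N (left out, the last holds). Time passes only in rows, so rows that repeat a pose let the fingers close, or fill a call up. It gives the time, the measured TCP pose, the force and the opening at its end, in the units of the state.
- ctrl.sense(): the state, without advancing time (a new reading comes with each control period).
- viewer.capture(name): name is "scene" or "top"; returns the picture (480x640x3 uint8, red, green, blue); there is no depth.
- viewer.calibration(name): a dict with "fx", "fy", "cx", "cy" (pixels), "xyz" and "attitude" of the camera in the world. Camera axes: x right, y down, z forward; pixel columns grow to the right and rows downward; lengths in mm; the calibration is good to about 2 mm. A picture is of the moment at which its call begins. calibration takes no time and is no camera call.
- order.finish_job(): hands the job in, once; it reports no verdict.
The state is a dict: "time_s": time; "joints": joint angles; "dq": joint speeds; "tau": joint torques, N m; "eef_pos": TCP position; "ee_rot": TCP orientation; "force": force on the tool from outside, world axes, zero at the start; "wrist_torque": the same for the moment, N m; "grip_width": opening from 0.0 (shut) to 1.0 (fully open).
Only numpy, scipy, OpenCV 4.12 (cv2) and the standard library are available. Lean on these libraries where they do the work, as an engineer would, in place of code of your own. Each camera call takes 0.05 s, during which the arm holds its last target. There are 200 camera calls.

## Working session

There is one attempt and no reset: what is moved stays moved. The work goes in short steps, Python scripts to look and compute and a tool call to move; the robot and the scene stay as the last step left them, time stands still between calls to the robot, and variables do not carry over. Pictures are saved under pics/ and viewed, about 12 in all and at most 16, crops included, and the job is handed in when it is done.

Besides the shell and the picture viewer there is one more tool, called after "Emit:" in YAML: its name, and indented under it one key for each argument. carry_out: Moves the arm, as the interface text tells. Its arguments: {"type":"object","properties":{"deltas":{"type":"array"},"newtons":{"type":"number"}},"required":["deltas"]}

```bash
mkdir -p pics; python3 - <<'E'
from rig import ctrl, viewer
import cv2
print(ctrl.sense())
for n in("scene","top"):
    print(n,viewer.calibration(n)); im=viewer.capture(n); cv2.imwrite(f"pics/{n}0.png",im[...,::-1])
E
```

```text
{'time_s': 0.0, 'joints': array([-1.47338584e+00,  3.13429981e-01,  1.49843668e+00,  2.13393193e-05,
        1.33099723e+00, -2.23407041e-01]), 'dq': array([ 0.00085214, -0.00092658, -0.0008726 ,  0.00187349, -0.00016287,
        0.00199611]), 'tau': array([ 8.39411587e-04, -4.12261963e+01, -2.59741312e+01, -1.65264105e-04,
        4.20312543e-03, -1.27675389e-05]), 'eef_pos': array([ 165.5194129 , -497.95589924,  230.74546982]), 'ee_rot': array([ 0.11249043,  0.69806475,  0.11338663, -0.69799354]), 'force': array([-0.19723084, -0.31657045,  0.15156301]), 'wrist_torque': array([ 0.01809586,  0.02463901, -0.01184433]), 'grip_width': 1.0011410446560782}
scene {'fx': 522.9918953398128, 'fy': 522.9918953398128, 'cx': 321.8366534423183, 'cy': 237.93578640572872, 'xyz': array([1473.01772566, -499.18048119, 1265.69141204]), 'attitude': array([-0.3169836 ,  0.79988416,  0.46962726, -0.19788119])}
top {'fx': 566.8650291101452, 'fy': 566.8650291101452, 'cx': 318.63353710956164, 'cy': 234.4287596949219, 'xyz': array([ 186.04852434,   16.13928794, 1503.59857103]), 'attitude': array([ 0.07603793, -0.68048695,  0.72388129, -0.08456723])}
```

View pics/scene0.png

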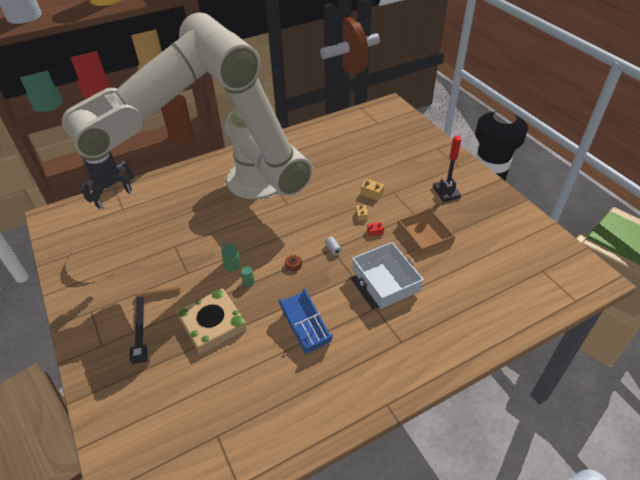

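View pics/top0.png

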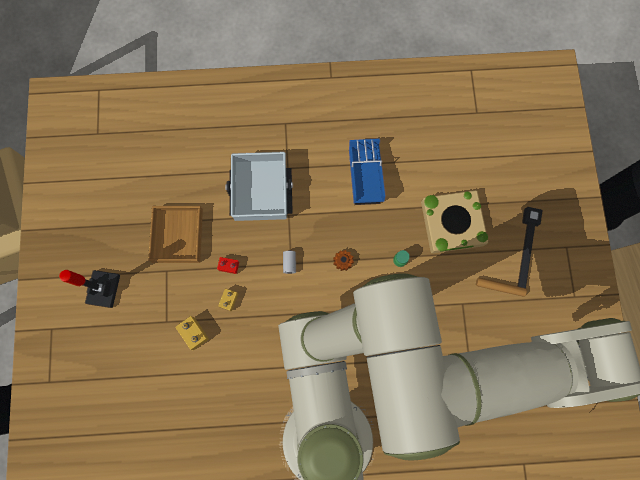

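The pictures show three blocks: red (scene 375,229), small brass (361,213; top 228,299) and large brass (372,189; top 191,333). The small brass one is meant: it isn't red, and it's the smaller of its colour. There are two green jars, a larger one at scene 230,257 (hidden under the arm in top) and a smaller one at 247,276 (top 402,258). The larger is meant. Next I'll measure these and confirm with a crop.

```bash
cat > h.py <<'E'
import numpy as np, cv2
from rig import ctrl, viewer
from scipy.spatial.transform import Rotation as R
def rot(q): return R.from_quat(np.roll(q,-1))
C={n:viewer.calibration(n) for n in("scene","top")}
def cast(n,uv,z):
    c=C[n]; uv=np.atleast_2d(np.asarray(uv,float))
    d=np.c_[(uv[:,0]-c["cx"])/c["fx"],(uv[:,1]-c["cy"])/c["fy"],np.ones(len(uv))]
    d=rot(c["attitude"]).apply(d); t=(z-c["xyz"][2])/d[:,2]
    return c["xyz"]+d*t[:,None]
def proj(n,p):
    c=C[n]; q=rot(c["attitude"]).inv().apply(np.atleast_2d(p)-c["xyz"])
    return np.c_[q[:,0]/q[:,2]*c["fx"]+c["cx"],q[:,1]/q[:,2]*c["fy"]+c["cy"]]
def save(n,name,box=None,k=1):
    im=viewer.capture(n)[...,::-1].copy()
    if box: x,y,w,h=box; im=cv2.resize(im[y:y+h,x:x+w],None,fx=k,fy=k,interpolation=cv2.INTER_CUBIC)
    cv2.imwrite(f"pics/{name}.png",im)
def blobs(n,lo,hi,im=None,amin=40):
    im=cv2.imread(im) if im else viewer.capture(n)[...,::-1]
    m=cv2.inRange(cv2.cvtColor(im,cv2.COLOR_BGR2HSV),lo,hi)
    m=cv2.morphologyEx(m,cv2.MORPH_CLOSE,np.ones((3,3)))
    cs=[c for c in cv2.findContours(m,0,2)[0] if cv2.contourArea(c)>=amin]
    return sorted(cs,key=cv2.contourArea)[::-1]
E
python3 - <<'E'
from h import *
np.set_printoptions(precision=1,suppress=True)
cols={"green":((70,80,40),(95,255,200)),"yellow":((18,110,120),(28,255,255)),"blue":((100,150,50),(125,255,255)),"red":((0,200,120),(5,255,255)),"black":((0,0,0),(180,255,35)),"rust":((3,150,60),(11,235,200)),"grey":((95,10,100),(130,70,255))}
for n in C:
    for k,(lo,hi) in cols.items():
        for c in blobs(n,lo,hi,f"pics/{n}0.png",60)[:6]:
            r=cv2.minAreaRect(c); print(n,k,cv2.contourArea(c),np.array(r[0]),np.array(r[1]),round(r[2]),cast(n,r[0],20)[0,:2])
a=cv2.imread("pics/top0.png")[120:350,140:500]; b=cv2.imread("pics/scene0.png")[170:360,170:470]
a=cv2.resize(a,(800,511)); cv2.imwrite("pics/ta.png",a)
cv2.imwrite("pics/sb.png",cv2.resize(b,(800,507),interpolation=cv2.INTER_CUBIC))
E
```

```text
scene green 1026.5 [41.5 90.4] [41.4 29.4] 66 [-1061.9  -614.6]
scene green 141.5 [228.8 250.4] [13.3 13.5] 79 [ 310.7 -233.2]
scene green 68.5 [246.5 271.5] [9. 9.] 90 [ 422.  -218.2]
scene yellow 344.5 [146.5  48.4] [31.5 21.1] 76 [-1222.1   -77. ]
scene yellow 275.0 [371.7 188.9] [22.1 15.8] 18 [284.9 331.3]
scene yellow 101.5 [361.5 212.5] [14.1  9.6] 82 [372.4 233.9]
scene yellow 90.5 [105.   2.] [ 4. 30.] 90 [-1937.2  -128.2]
scene blue 1121.5 [305.4 319.4] [59.7 30.9] 62 [ 673.  -141.2]
scene black 6580.5 [92.4 52.2] [ 52.3 196.8] 77 [-1324.1  -329.1]
scene black 6085.5 [288.   63.5] [127. 180.] 90 [-705.6  480. ]
scene black 1688.0 [499.4 139.1] [49.3 48.5] 10 [283.1 935.6]
scene black 403.5 [210.3 315.8] [21.2 24.7] 45 [ 525.3 -376.2]
scene black 398.0 [369.5  80.3] [25.5 51.1] 51 [-368.4  735.7]
scene black 69.0 [445.3 187.7] [14.1 18. ] 56 [411.8 565. ]
scene rust 892.5 [177.3 121.3] [46.8 23.8] 76 [-495.9 -146.5]
scene rust 751.0 [355.3  45.1] [24. 56.] 1 [-701.6  861.1]
scene rust 146.0 [293.  262.5] [15. 14.] 90 [460.6 -75.1]
scene grey 5231.0 [544.2 116.9] [241.3 174.4
[... 620 characters left out ...]
7 -71.8]
top blue 1814.0 [366.3 170.4] [63.7 31.2] 84 [ 702.1 -155.4]
top red 224.5 [227.  264.8] [18.8 13.3] 11 [461.3 234.9]
top red 92.5 [ 67.7 279.5] [20.4 11.4] 57 [447.9 654.1]
top black 1784.5 [619.5 194.5] [69. 39.] 90 [ 590.6 -842.2]
top black 586.5 [456.  219.5] [27. 28.] 90 [ 547.7 -386.4]
top black 433.0 [529.8 230.1] [17.7 45.5] 8 [ 506.1 -581.8]
top black 418.5 [100.  286.7] [32.4 33. ] 13 [423.5 569. ]
top black 418.0 [  4.  408.9] [10.8 50.6] 4 [130.  800.5]
top black 92.5 [289. 200.] [ 4. 24.] 0 [630.   61.9]
top rust 219.0 [343. 260.] [18. 18.] 90 [455.4 -73. ]
top grey 3534.5 [258.5 185.9] [66.6 57.1] 88 [675.2 143.2]
top grey 218.5 [288.5 261.5] [21. 11.] 90 [460.2  71.8]
```

View pics/ta.png

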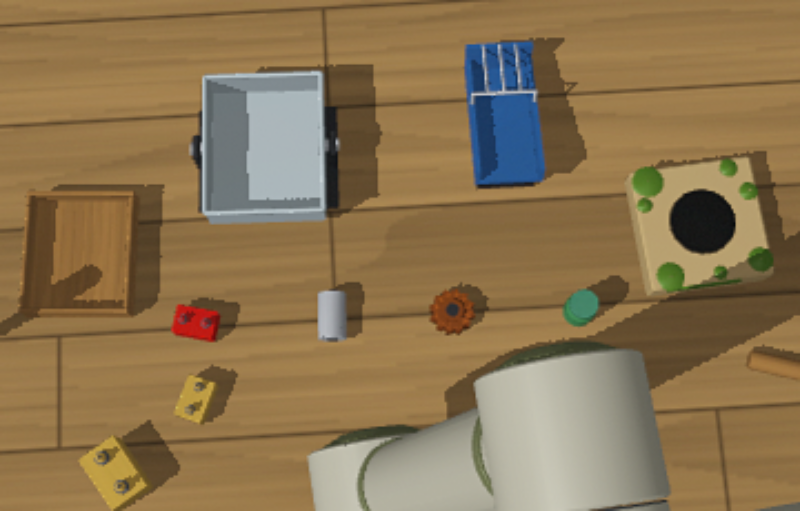

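View pics/sb.png

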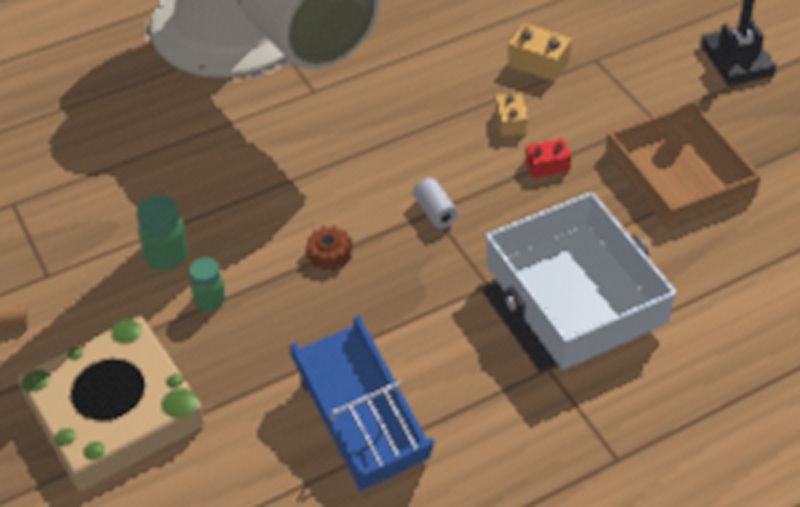

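The crops confirm both choices. The small brass block is at top px (228,299), clearly smaller than the other brass one. The larger jar, with lid at scene (229,250), is clearly bigger than the one at (247,272). Next I'll compute the target positions.

```bash
python3 - <<'E'
from h import *
np.set_printoptions(precision=1,suppress=True)
T=lambda x,y:(140+x/2.2222,120+y/2.2222); S=lambda x,y:(170+x/2.6667,170+y/2.6667)
def p(l,n,uv,z): print(l,n,cast(n,uv,z)[0,:2])
p("jar lid","scene",(228.8,250.4),80); p("small lid","top",(403,257),58)
p("rat","top",(343,260),18); p("rat","scene",(293,262.5),15)
p("roller","top",T(332,315),20); p("roller","scene",S(435,203),17)
for a,b in (((332,291),34),((332,340),17)): p("roller end","top",T(*a),b)
p("block","top",T(198,396),28); p("block","scene",S(511,105),28)
p("nip","top",T(201,387),41);p("nip","top",T(191,411),41)
p("nip","scene",S(509,100),41);p("nip","scene",S(515,114),41)
for c in ((203,75),(323,71),(326,212),(205,215)): p("binrim","top",T(*c),70)
for c in ((488,238),(594,196),(672,292),(562,342)): p("binrim","scene",S(*c),70)
for c in ((28,193),(135,193),(131,314),(23,311)): p("tray","top",T(*c),35)
for c in ((610,138),(698,107),(757,180),(670,208)): p("tray","scene",S(*c),35)
p("mat","top",(456,219.5),43);p("mat","scene",(210.3,315.8),43)
for c in ((472,97),(537,92)): p("guard","top",T(*c),73)
for c in ((333,411),(399,383)): p("guard","scene",S(*c),73)
for c in ((473,178),(543,172)): p("upper end","top",T(*c),77)
for c in ((294,346),(358,319)): p("upper end","scene",S(*c),77)
for c in ((466,45),(531,42)): p("low end","top",T(*c),45)
for c in ((363,486),(432,444)): p("low end","scene",S(*c),38)
s=ctrl.sense(); print(rot(s["ee_rot"]).as_matrix())
E
```

```text
jar lid scene [ 366.5 -245.9]
small lid top [ 446.8 -226.8]
rat top [455.7 -73.2]
rat scene [456.5 -73.4]
roller top [459.4  69.4]
roller scene [459.5  71.5]
roller end top [485.7  67.5]
roller end top [429.7  71.1]
block top [371.4 230.6]
block scene [366.3 237.8]
nip top [380. 225.]
nip top [352.9 237.3]
nip scene [368.6 232.8]
nip scene [394.7 225.6]
binrim top [753.5 208.1]
binrim top [749.9  63.3]
binrim top [573.5  68.4]
binrim top [578.6 210.6]
binrim scene [580.1  72.9]
binrim scene [585.3 214.8]
binrim scene [748.1 207.6]
binrim scene [746.2  64.9]
tray top [628.7 427.9]
tray top [620.8 299. ]
tray top [472.4 306. ]
tray top [483.9 433.3]
tray scene [486.1 309.4]
tray scene [495.1 439.3]
tray scene [635.2 422.5]
tray scene [620.6 303.3]
mat top [ 542.  -380.2]
mat scene [ 543.  -378.4]
guard top [ 704.8 -113.7]
guard top [ 706.4 -192.2]
guard scene [ 706.5 -188.8]
guard scene [ 709.2 -113.1]
upper end top [ 602.5 -106.9]
upper end top [ 604.8 -190. ]
upper end scene [ 614.6 -188.8]
upper end scene [ 615.9 -112.7]
low end top [ 783.2 -114. ]
low end top [ 782.3 -194.6]
low end scene [ 780.1 -194. ]
low end scene [ 771.  -108.8]
[[-0.   0.3 -0.9]
 [ 0.  -0.9 -0.3]
 [-1.  -0.  -0. ]]
```

Emit:
carry_out:
  deltas:
    - [-1,0,-31,-41,4,0,0]
    - [-1,0,-62,-82,8,0,0]
    - [-1,0,-94,-123,12,0,0]
    - [-1,0,-125,-164,16,0,0]
    - [-1,0,-156,-205,18.4,0,0]
  newtons: 50

```text
time_s: 0.72
eef_pos: [311.5, -284.0, 231.2]
ee_rot: [0.001, -0.707, 0.001, 0.707]
force: [-0.4, -0.2, 0.6]
grip_width: 0.999
```

Emit:
carry_out:
  deltas:
    - [-1,20,-43,-29,0,0,0]
    - [-1,40,-86,-58,0,0,0]
    - [-1,60,-129,-87,0,0,0]
    - [-1,80,-172,-116,0,0,0]
    - [-1,100,-212,-145,0,0,0]

```text
time_s: 1.35
eef_pos: [456.6, -71.9, 130.6]
ee_rot: [0.0, -0.707, 0.0, 0.707]
force: [0.6, -0.9, 0.8]
grip_width: 1.001
```

```bash
cat > st.py <<'E'
from h import *
def st():
    s=ctrl.sense(); M=rot(s["ee_rot"]).as_matrix()
    print("t",round(s["time_s"],2),"tcp",s["eef_pos"].round(1),"psi",round(np.degrees(np.arctan2(M[1,1],M[0,1])),1),"x",M[:,0].round(3),"F",s["force"].round(1),"g",round(s["grip_width"],3),"j",s["joints"].round(2))
if __name__=="__main__": st()
E
python3 st.py; python3 -c "
from h import *
save('top','t1',(140,120,400,300),2)"
```

```text
t 1.35 tcp [456.6 -71.9 130.6] psi -90.0 x [-0. -0. -1.] F [ 0.6 -0.9  0.8] g 1.001 j [-0.41  0.29  1.82 -0.    1.04  1.16]
```

View pics/t1.png

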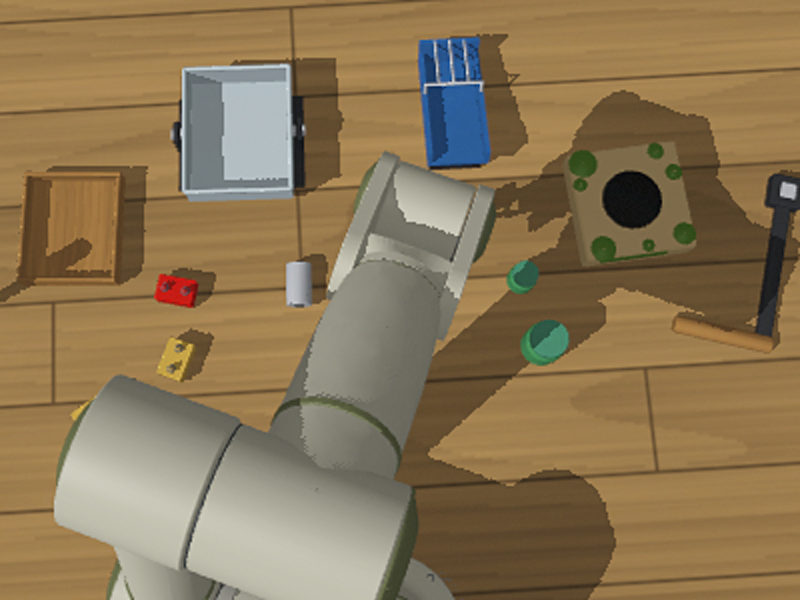

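The top view now shows the large jar's lid at crop (547,341), the small jar at (523,276), and the block at (177,358). I'm going down onto the ratchet.

Emit:
carry_out:
  deltas:
    - [-1,35,1.3,0,0,0,0]
    - [-1,70,1.3,0,0,0,0]
    - [-1,100,1.3,0,0,0,0]
    - [-1,117,1.3,0,0,0,0]
    - [-1,126,1.3,0,0,0,0]

```text
time_s: 2.02
eef_pos: [455.5, -74.8, 4.4]
ee_rot: [0.0, -0.707, -0.0, 0.708]
force: [0.1, 0.5, -0.2]
grip_width: 1.005
```

Emit:
carry_out:
  deltas:
    - [1,0,0,0,0,0,0]
    - [1,0,0,0,0,0,0]
    - [1,0,0,0,0,0,0]
    - [1,0,0,0,0,0,0]
    - [1,0,0,0,0,0,0]

```text
time_s: 2.65
eef_pos: [456.4, -75.0, 6.4]
ee_rot: [0.0, 0.708, -0.0, -0.707]
force: [-1.7, 1.4, 6.0]
grip_width: 0.612
```

Emit:
carry_out:
  deltas:
    - [1,0,0,0,0,0,0]
    - [1,-15,0,0,0,0,0]
    - [1,-50,0,0,0,0,0]
    - [1,-90,0,0,0,0,0]
    - [1,-130,0,0,0,0,0]

```text
time_s: 3.28
eef_pos: [455.8, -74.8, 137.7]
ee_rot: [0.0, 0.707, -0.0, -0.707]
force: [0.1, -0.4, -3.2]
grip_width: 0.606
```

```bash
python3 - <<'E'
from h import *
from st import st
st()
T=lambda x,y:(140+x/2,120+y/2)
print("jar",cast("top",T(547,341),80)[0],"small",cast("top",T(525,274),58)[0])
b=T(177,356); print("block",cast("top",b,28)[0]); 
im=cv2.imread("pics/t1.png"); hsv=cv2.cvtColor(im,cv2.COLOR_BGR2HSV)
for lo,hi,box in(((18,120,170),(32,255,255),(140,325,70,70)),((75,80,120),(90,255,255),(510,310,70,60))):
    x,y,w,h=box; m=cv2.inRange(hsv[y:y+h,x:x+w],lo,hi); m=cv2.morphologyEx(m,cv2.MORPH_CLOSE,np.ones((5,5)))
    c=max(cv2.findContours(m,0,2)[0],key=cv2.contourArea); r=cv2.minAreaRect(c); q=T(r[0][0]+x,r[0][1]+y)
    bp=cv2.boxPoints(r)+(x,y); P=cast("top",[T(*v) for v in bp],28)[:,:2]
    print(r,cast("top",q,28)[0],cast("top",q,80)[0],P.round(1).tolist())
E
```

```text
t 3.27 tcp [455.8 -74.8 137.7] psi -90.0 x [ 0.001 -0.    -1.   ] F [ 0.1 -0.4 -3.2] g 0.606 j [-0.42  0.28  1.81 -0.    1.05  1.15]
jar [ 355.58880163 -241.3454366    80.        ] small [ 446.86605959 -225.53372364   58.        ]
block [371.99096709 232.14736887  28.        ]
((35.314231872558594, 29.30156898498535), (26.430622100830078, 48.34616470336914), 20.323135375976562) [374.33878428 234.27712747  28.        ] [367.70344747 226.58996385  80.        ] [[352.5, 261.8], [410.4, 238.6], [396.3, 206.6], [338.7, 230.0]]
((43.995479583740234, 34.09502410888672), (22.467269897460938, 37.53514099121094), 47.72631072998047) [ 357.17714649 -259.4743127    28.        ] [ 351.14658471 -249.7617069    80.        ] [[353.3, -230.9], [384.1, -270.6], [361.1, -288.1], [330.5, -248.5]]
```

Emit:
carry_out:
  deltas:
    - [1,0,-36,-35,0,0,0]
    - [1,0,-78,-76,0,0,0]
    - [1,0,-125,-122,0,0,0]
    - [1,0,-172,-167,0,0,0]
    - [1,0,-214,-208,0,0,0]

```text
time_s: 3.9
eef_pos: [663.6, 139.2, 136.7]
ee_rot: [-0.0, 0.707, -0.0, -0.707]
force: [1.6, -1.1, -2.1]
grip_width: 0.607
```

Emit:
carry_out:
  deltas:
    - [1,10,0,0,0,0,0]
    - [1,40,0,0,0,0,0]
    - [1,70,0,0,0,0,0]
    - [1,93,0,0,0,0,0]
    - [1,105,0,0,0,0,0]

```text
time_s: 4.53
eef_pos: [661.8, 136.9, 29.8]
ee_rot: [0.0, -0.706, 0.0, 0.708]
force: [-0.3, -0.0, -2.8]
grip_width: 0.609
```

```bash
python3 st.py
```

```text
t 4.53 tcp [661.8 136.9  29.8] psi -90.1 x [-0.002 -0.    -1.   ] F [-0.3 -0.  -2.8] g 0.609 j [ 0.03  0.84  1.19 -0.    1.12  1.6 ]
```

Emit:
carry_out:
  deltas:
    - [1,2,0,0,0,0,0]
    - [0.2,3,0,0,0,0,0]
    - [-0.6,3,0,0,0,0,0]
    - [-0.6,3,0,0,0,0,0]
    - [-0.6,3,0,0,0,0,0]

```text
time_s: 5.15
eef_pos: [662.8, 137.6, 27.8]
ee_rot: [-0.0, 0.707, -0.0, -0.707]
force: [-0.7, 0.3, 0.4]
grip_width: 0.8
```

Emit:
carry_out:
  deltas:
    - [-0.6,0,0,0,0,0,0]
    - [-0.6,-20,0,0,0,0,0]
    - [-0.6,-60,0,0,0,0,0]
    - [-0.6,-100,0,0,0,0,0]
    - [-1,-130,0,0,0,0,0]

```text
time_s: 5.78
eef_pos: [663.0, 137.6, 161.0]
ee_rot: [-0.0, 0.708, -0.0, -0.706]
force: [0.1, -0.1, -0.8]
grip_width: 0.983
```

```bash
python3 st.py
```

```text
t 5.78 tcp [663.  137.6 161. ] psi -90.0 x [ 0.003  0.    -1.   ] F [ 0.1 -0.1 -0.8] g 0.983 j [ 0.03  0.71  1.07 -0.    1.36  1.6 ]
```

Emit:
carry_out:
  deltas:
    - [-1,5,-17,50,4,0,0]
    - [-1,15,-36,110,9,0,0]
    - [-1,30,-56,170,14,0,0]
    - [-1,45,-76,230,19,0,0]
    - [-1,60,-95,290,22,0,0]

```text
time_s: 6.4
eef_pos: [379.0, 230.7, 100.2]
ee_rot: [-0.136, 0.695, -0.135, -0.693]
force: [0.1, -0.9, 0.2]
grip_width: 1.0
```

```bash
python3 st.py; python3 -c "
from h import *
save('scene','s2',(230,120,260,200),3)"
```

```text
t 6.4 tcp [379.  230.7 100.2] psi -112.2 x [ 0.002  0.001 -1.   ] F [ 0.1 -0.9  0.2] g 1.0 j [0.28 0.3  1.9  0.   0.94 2.24]
```

View pics/s2.png

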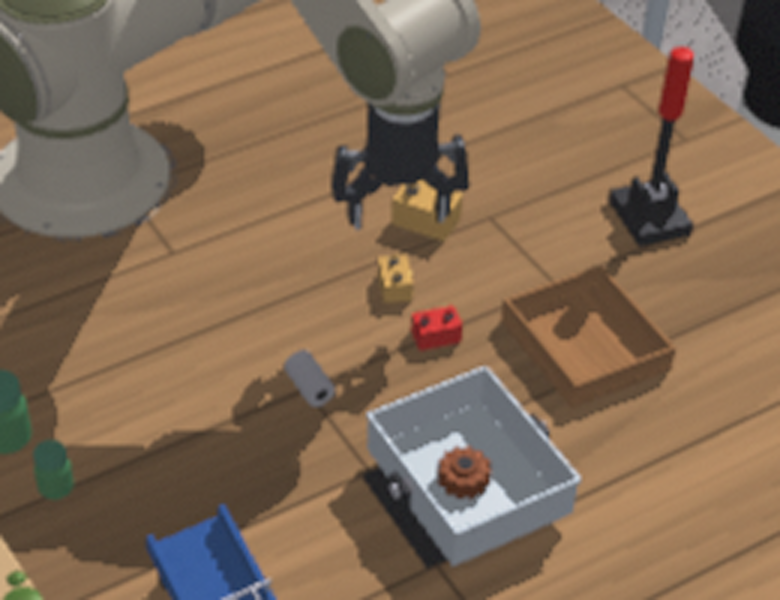

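The picture shows the ratchet in the level bin (crop 465,472) and the gripper over the small brass block (395,277). I'm descending on it.

Emit:
carry_out:
  deltas:
    - [-1,20,0,0,0,0,0]
    - [-1,45,0,0,0,0,0]
    - [-1,70,0,0,0,0,0]
    - [-1,84,0,0,0,0,0]
    - [-1,91,0,0,0,0,0]

```text
time_s: 7.08
eef_pos: [380.8, 230.3, 8.4]
ee_rot: [-0.135, 0.694, -0.135, -0.694]
force: [-0.1, 0.5, 0.4]
grip_width: 0.996
```

Emit:
carry_out:
  deltas:
    - [0.2,0,0,0,0,0,0]
    - [1,0,0,0,0,0,0]
    - [1,0,0,0,0,0,0]
    - [1,0,0,0,0,0,0]
    - [1,0,0,0,0,0,0]

```text
time_s: 7.7
eef_pos: [381.0, 230.4, 9.1]
ee_rot: [-0.135, 0.695, -0.135, -0.694]
force: [-1.9, -0.4, 6.7]
grip_width: 0.388
```

Emit:
carry_out:
  deltas:
    - [1,0,0,0,0,0,0]
    - [1,0,0,0,0,0,0]
    - [1,-25,0,0,0,0,0]
    - [1,-60,0,0,0,0,0]
    - [1,-95,0,0,0,0,0]

```text
time_s: 8.32
eef_pos: [380.2, 230.1, 104.4]
ee_rot: [0.135, -0.694, 0.135, 0.694]
force: [-0.2, 0.4, -1.8]
grip_width: 0.388
```

```bash
python3 st.py
```

```text
t 8.32 tcp [380.2 230.1 104.4] psi -112.0 x [-0. -0. -1.] F [-0.2  0.4 -1.8] g 0.388 j [ 0.28  0.29  1.89 -0.    0.95  2.23]
```

Emit:
carry_out:
  deltas:
    - [1,-5,-35,-20,-4,0,0]
    - [1,-5,-75,-44,-8,0,0]
    - [1,-5,-116,-68,-13,0,0]
    - [1,-5,-158,-93,-18,0,0]
    - [1,-5,-194,-115,-22,0,0]

```text
time_s: 8.95
eef_pos: [560.7, 367.8, 108.0]
ee_rot: [-0.001, -0.707, -0.001, 0.707]
force: [-0.1, 0.5, -1.8]
grip_width: 0.387
```

Emit:
carry_out:
  deltas:
    - [1,5,0,0,0,0,0]
    - [1,25,0,0,0,0,0]
    - [1,50,0,0,0,0,0]
    - [1,75,0,0,0,0,0]
    - [1,89,0,0,0,0,0]

```text
time_s: 9.57
eef_pos: [558.7, 366.3, 17.8]
ee_rot: [-0.0, -0.706, 0.001, 0.708]
force: [0.3, -0.8, -2.0]
grip_width: 0.383
```

```bash
python3 st.py
```

```text
t 9.57 tcp [558.7 366.3  17.8] psi -90.0 x [-0.002 -0.001 -1.   ] F [ 0.3 -0.8 -2. ] g 0.383 j [ 0.41  0.84  1.22 -0.    1.08  1.98]
```

Emit:
carry_out:
  deltas:
    - [1,1,0,0,0,0,0]
    - [1,2,0,0,0,0,0]
    - [0,2,0,0,0,0,0]
    - [-0.2,2,0,0,0,0,0]
    - [-0.2,2,0,0,0,0,0]

```text
time_s: 10.2
eef_pos: [560.0, 367.0, 17.7]
ee_rot: [-0.0, 0.707, 0.0, -0.707]
force: [0.3, -1.4, -0.1]
grip_width: 0.601
```

Emit:
carry_out:
  deltas:
    - [-0.2,-10,0,0,0,0,0]
    - [-0.2,-40,0,0,0,0,0]
    - [-0.2,-80,0,0,0,0,0]
    - [-0.2,-110,0,0,0,0,0]
    - [-0.2,-130,0,0,0,0,0]

```text
time_s: 10.82
eef_pos: [560.2, 367.1, 150.0]
ee_rot: [-0.0, 0.708, 0.0, -0.706]
force: [0.3, -0.7, 0.1]
grip_width: 0.603
```

```bash
python3 st.py; python3 -c "
from h import *
save('top','t3',(100,100,400,300),2)"
```

```text
t 10.82 tcp [560.2 367.1 150. ] psi -90.0 x [ 0.003  0.001 -1.   ] F [ 0.3 -0.7  0.1] g 0.603 j [0.41 0.7  1.11 0.   1.33 1.98]
```

View pics/t3.png

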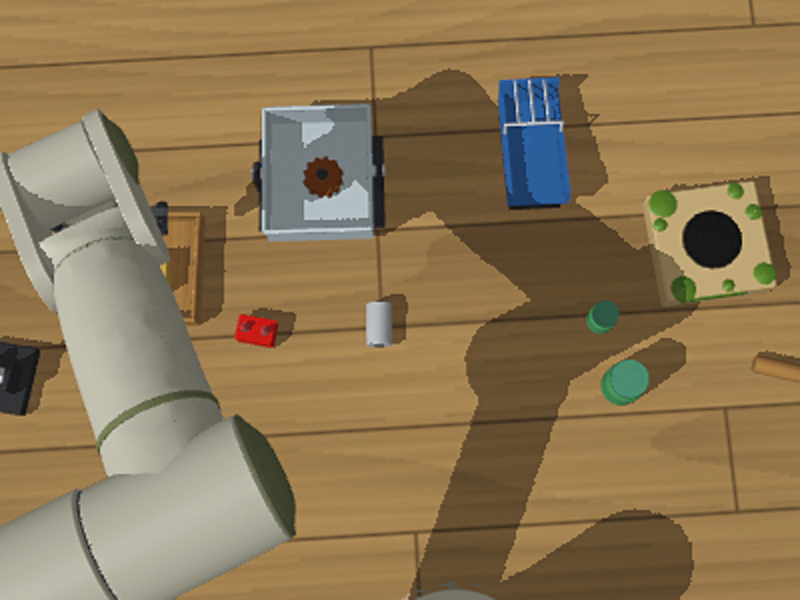

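```bash
python3 - <<'E'
from h import *
np.set_printoptions(precision=1,suppress=True)
T=viewer.capture("top")[...,::-1].copy(); S=viewer.capture("scene")[...,::-1].copy()
cv2.imwrite("pics/T3.png",T)
t=cv2.resize(T[270:320,385:445],None,fx=6,fy=6,interpolation=cv2.INTER_CUBIC)
u,v=proj("scene",[360,-245,40])[0].astype(int); x0,y0=u-30,v-25
s=cv2.resize(S[y0:y0+50,x0:x0+60],None,fx=6,fy=6,interpolation=cv2.INTER_CUBIC)
# overlay: predicted lid circle for two hypotheses
th=np.linspace(0,6.28,40)
for cx,cy,col in((356,-242,(0,0,255)),(362,-244,(0,255,255))):
    c=np.c_[cx+27*np.cos(th),cy+27*np.sin(th),np.full(40,80)]
    cv2.polylines(t,[(6*(proj("top",c)-(385,270))).astype(int)],1,col); cv2.polylines(s,[(6*(proj("scene",c)-(x0,y0))).astype(int)],1,col)
h=cv2.resize(T[130:215,345:395],None,fx=6,fy=6,interpolation=cv2.INTER_CUBIC)
r=cv2.resize(T[245:285,270:310],None,fx=6,fy=6,interpolation=cv2.INTER_CUBIC)
out=np.zeros((600,680,3),np.uint8)
out[:300,:360]=t; out[300:600,:360]=s; out[:510,370:670]=h
cv2.imwrite("pics/j3.png",out)
m=cv2.inRange(cv2.cvtColor(T,cv2.COLOR_BGR2HSV),(100,5,90),(135,80,255)); m[:245]=0;m[290:]=0;m[:,:270]=0;m[:,310:]=0
c=max(cv2.findContours(m,0,2)[0],key=cv2.contourArea); R_=cv2.minAreaRect(c); print("roller",R_,cast("top",R_[0],20)); print(cast("top",cv2.boxPoints(R_),17)[:,:2])
E
```

```text
roller ((288.5, 261.5), (21.0, 11.0), 90.0) [[460.2  71.8  20. ]]
[[490.1  85.1]
 [488.3  55.8]
 [431.6  58.8]
 [433.4  87.9]]
```

View pics/j3.png

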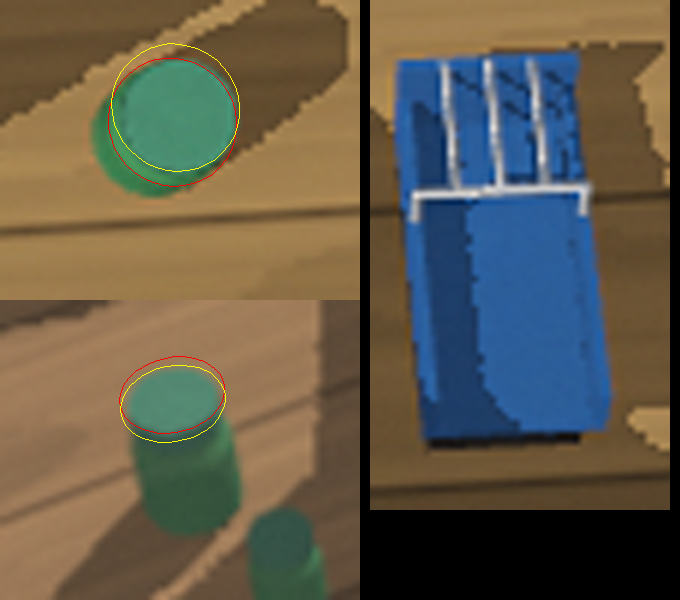

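```bash
python3 - <<'E'
from h import *
np.set_printoptions(precision=1,suppress=True)
f=lambda x,y:(345+(x-370)/6,130+y/6)
for l,p,z in(("guard L",(413,190),73),("guard R",(588,186),73),("up L",(426,433),75),("up R",(608,430),75),("lowL",(398,60),40),("lowR",(578,56),40)): print(l,cast("top",f(*p),z)[0])
# check predicted chute: feed (650,-151), yaw
for yaw in (0,-2):
  c,s=np.cos(np.radians(yaw)),np.sin(np.radians(yaw))
  for x,y,z in((-44,-35,54),(-44,35,54),(56,0,72)): print(yaw,(x,y),proj("top",[650+c*x-s*y,-151+s*x+c*y,z]))
E
```

```text
guard L [ 710.4 -113.5   73. ]
guard R [ 707.6 -191.5   73. ]
up L [ 597.2 -110.5   75. ]
up R [ 593.8 -190.1   75. ]
lowL [ 785.9 -114.4   40. ]
lowR [ 782.9 -197.2   40. ]
0 (-44, -35) [[381.8 199.6]]
0 (-44, 35) [[355.6 201.1]]
0 (56, 0) [[366.2 162.5]]
-2 (-44, -35) [[381.3 200. ]]
-2 (-44, 35) [[355.  200.7]]
-2 (56, 0) [[367.  162.5]]
```

Emit:
carry_out:
  deltas:
    - [-0.4,0,28,10,0,0,0]
    - [-0.4,0,68,23,0,0,0]
    - [-0.4,0,110,37,0,0,0]
    - [-0.4,0,155,52,0,0,0]
    - [-0.4,0,200,67,0,0,0]

```text
time_s: 11.6
eef_pos: [491.6, 165.6, 146.3]
ee_rot: [-0.0, -0.707, 0.0, 0.708]
force: [1.3, 0.0, -0.5]
grip_width: 0.701
```

Emit:
carry_out:
  deltas:
    - [-0.4,10,38,13,1,0,0]
    - [-0.4,22,70,24,2,0,0]
    - [-0.4,37,90,31,3,0,0]
    - [-0.4,50,96,33,3,0,0]
    - [-0.4,60,96,33,3,0,0]

```text
time_s: 12.22
eef_pos: [459.5, 71.2, 86.3]
ee_rot: [0.019, -0.707, 0.019, 0.707]
force: [0.6, -0.8, 0.8]
grip_width: 0.702
```

```bash
python3 st.py
```

```text
t 12.22 tcp [459.5  71.2  86.3] psi -93.0 x [-0.001  0.    -1.   ] F [ 0.6 -0.8  0.8] g 0.702 j [-0.1   0.36  1.85  0.    0.93  1.52]
```

Emit:
carry_out:
  deltas:
    - [-0.4,20,0,0,0,0,0]
    - [-0.4,42,0,0,0,0,0]
    - [-0.4,62,0,0,0,0,0]
    - [-0.4,73,0,0,0,0,0]
    - [-0.4,78,0,0,0,0,0]

```text
time_s: 12.85
eef_pos: [459.7, 71.4, 8.8]
ee_rot: [0.018, -0.707, 0.018, 0.707]
force: [0.7, 0.6, -0.7]
grip_width: 0.698
```

Emit:
carry_out:
  deltas:
    - [0,0,0,0,0,0,0]
    - [0.3,0,0,0,0,0,0]
    - [1,0,0,0,0,0,0]
    - [1,0,0,0,0,0,0]
    - [1,0,0,0,0,0,0]

```text
time_s: 13.48
eef_pos: [460.2, 71.0, 9.9]
ee_rot: [-0.019, 0.707, -0.019, -0.706]
force: [-1.0, 2.1, 6.7]
grip_width: 0.377
```

Emit:
carry_out:
  deltas:
    - [1,0,0,0,0,0,0]
    - [1,-15,0,0,0,0,0]
    - [1,-50,0,0,0,0,0]
    - [1,-90,0,0,0,0,0]
    - [1,-140,0,0,0,0,0]

```text
time_s: 14.1
eef_pos: [458.9, 70.9, 150.8]
ee_rot: [0.019, -0.706, 0.019, 0.707]
force: [0.7, -0.4, -3.6]
grip_width: 0.373
```

```bash
python3 st.py
```

```text
t 14.1 tcp [458.9  70.9 150.8] psi -93.0 x [-0.001  0.    -1.   ] F [ 0.7 -0.4 -3.6] g 0.373 j [-0.1   0.27  1.79 -0.    1.09  1.52]
```

Emit:
carry_out:
  deltas:
    - [1,0,15,-14,-8,0,0]
    - [1,0,36,-34,-17,0,0]
    - [1,0,59,-57,-27,0,0]
    - [1,0,83,-80,-37,0,0]
    - [1,0,106,-102,-46,0,0]

```text
time_s: 14.72
eef_pos: [556.2, -41.1, 149.8]
ee_rot: [-0.261, -0.657, -0.261, 0.657]
force: [-0.6, 0.5, -2.7]
grip_width: 0.379
```

Emit:
carry_out:
  deltas:
    - [1,0,32,1,-10,0,0]
    - [1,0,65,2,-20,0,0]
    - [1,0,97,4,-30,0,0]
    - [1,0,125,5,-39,0,0]
    - [1,0,146,6,-45,0,0]

```text
time_s: 15.35
eef_pos: [651.3, -152.0, 149.6]
ee_rot: [-0.492, -0.508, -0.492, 0.508]
force: [0.1, 0.1, -2.1]
grip_width: 0.377
```

```bash
python3 st.py
```

```text
t 15.35 tcp [ 651.3 -152.   149.6] psi -1.8 x [-0.001  0.    -1.   ] F [ 0.1  0.1 -2.1] g 0.377 j [-0.4   0.7   1.11 -0.    1.33 -0.37]
```

Emit:
carry_out:
  deltas:
    - [1,5,-1,-1,0,0,-4]
    - [1,20,-2,-1,0,0,-9]
    - [1,40,-3,-1,0,0,-14]
    - [1,55,-3,-1,0,0,-14]
    - [1,65,-3,-1,0,0,-14]

```text
time_s: 15.98
eef_pos: [647.9, -150.0, 83.7]
ee_rot: [-0.426, -0.445, -0.549, 0.565]
force: [-0.6, 0.8, -2.6]
grip_width: 0.373
```

```bash
python3 st.py; python3 -c "
from h import *
save('scene','s4',(250,250,130,110),6)"
```

```text
t 15.97 tcp [ 647.9 -150.    83.7] psi -2.0 x [-0.241  0.009 -0.97 ] F [-0.6  0.8 -2.6] g 0.373 j [-0.37  0.9   0.94 -0.08  1.53 -0.32]
```

View pics/s4.png

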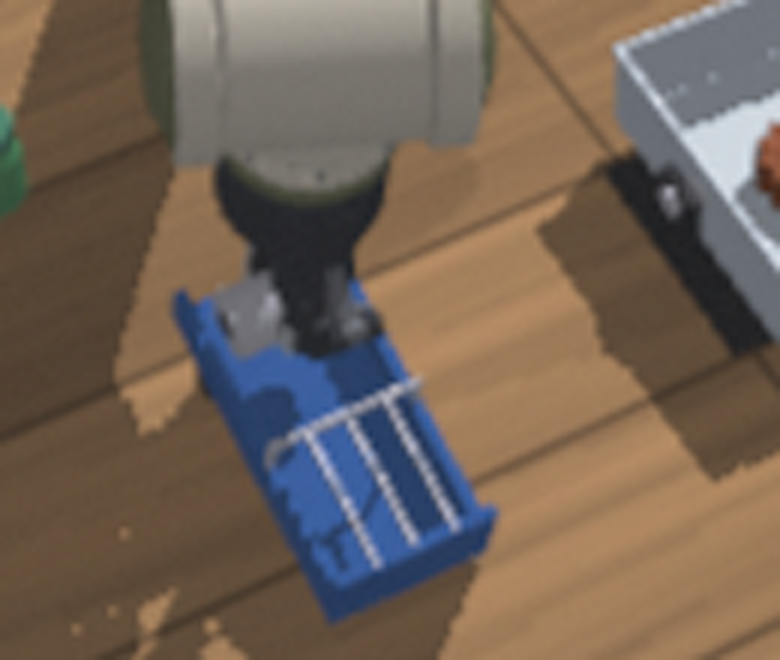

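```bash
python3 -c "
from h import *
P=np.array([[650,-178,90.5],[650,-122,90.5],[655,-186,70],[655,-116,70],[655,-186,62],[655,-116,62]])
print((proj('scene',P)-(250,250))*6)"
```

```text
[[233.13420887 324.92075331]
 [340.09123037 277.39045187]
 [225.31777928 365.71120365]
 [357.90697236 306.22612306]
 [226.44578218 375.82231507]
 [358.50598444 316.41466559]]
```

Emit:
carry_out:
  deltas:
    - [1,7,2,0,0,0,0]
    - [1,15,4,0,0,0,0]
    - [1,21,5.5,0,0,0,0]
    - [1,25,6.5,0,0,0,0]
    - [1,26.5,6.5,0,0,0,0]

```text
time_s: 16.65
eef_pos: [648.0, -150.0, 56.7]
ee_rot: [-0.425, -0.445, -0.55, 0.565]
force: [0.0, -0.1, -2.2]
grip_width: 0.378
```

```bash
python3 st.py
```

```text
t 16.65 tcp [ 648.  -150.    56.7] psi -2.0 x [-0.242  0.009 -0.97 ] F [ 0.  -0.1 -2.2] g 0.378 j [-0.37  0.93  0.96 -0.08  1.49 -0.32]
```

Not touching yet, so I'll feel for the floor in small steps.

Emit:
carry_out:
  deltas:
    - [1,0.5,0,0,0,0,0]
    - [1,1,0,0,0,0,0]
    - [1,1.5,0,0,0,0,0]
    - [1,2,0,0,0,0,0]
    - [1,2,0,0,0,0,0]

```text
time_s: 17.27
eef_pos: [647.6, -150.0, 55.0]
ee_rot: [-0.425, -0.445, -0.549, 0.565]
force: [-0.6, -0.1, -2.8]
grip_width: 0.375
```

```bash
python3 st.py
```

```text
t 17.27 tcp [ 647.6 -150.    55. ] psi -2.0 x [-0.242  0.009 -0.97 ] F [-0.6 -0.1 -2.8] g 0.375 j [-0.37  0.93  0.96 -0.08  1.48 -0.32]
```

Emit:
carry_out:
  deltas:
    - [1,0.7,0,0,0,0,0]
    - [1,1.2,0,0,0,0,0]
    - [0.1,1.2,0,0,0,0,0]
    - [0,1.2,0,0,0,0,0]
    - [0,1.2,0,0,0,0,0]

```text
time_s: 17.9
eef_pos: [647.5, -150.1, 54.2]
ee_rot: [-0.426, -0.445, -0.549, 0.565]
force: [2.0, 0.3, 0.0]
grip_width: 0.501
```

Emit:
carry_out:
  deltas:
    - [0,-3,0,0,0,0,0]
    - [0,-8,0,0,0,0,0]
    - [0,-15,0,0,0,0,0]
    - [0,-24,0,0,0,0,0]
    - [0,-40,0,0,0,0,0]

```text
time_s: 18.52
eef_pos: [657.0, -150.3, 93.3]
ee_rot: [-0.425, -0.445, -0.55, 0.565]
force: [-0.3, -0.1, -0.4]
grip_width: 0.504
```

Emit:
carry_out:
  deltas:
    - [0,-20,0,0,0,0,2]
    - [0,-40,0,0,0,0,6]
    - [0,-60,0,0,0,0,10]
    - [0,-80,0,0,0,0,14]
    - [0,-90,0,0,0,0,14]

```text
time_s: 19.15
eef_pos: [678.8, -151.3, 183.0]
ee_rot: [0.492, 0.509, 0.49, -0.508]
force: [0.4, -0.3, 0.1]
grip_width: 0.501
```

```bash
python3 st.py; python3 -c "
from h import *
save('scene','s5',(250,250,130,110),6)"
```

```text
t 19.15 tcp [ 678.8 -151.3  183. ] psi -2.0 x [ 0.003 -0.001 -1.   ] F [ 0.4 -0.3  0.1] g 0.501 j [-0.39  0.74  0.96  0.    1.44 -0.35]
```

View pics/s5.png

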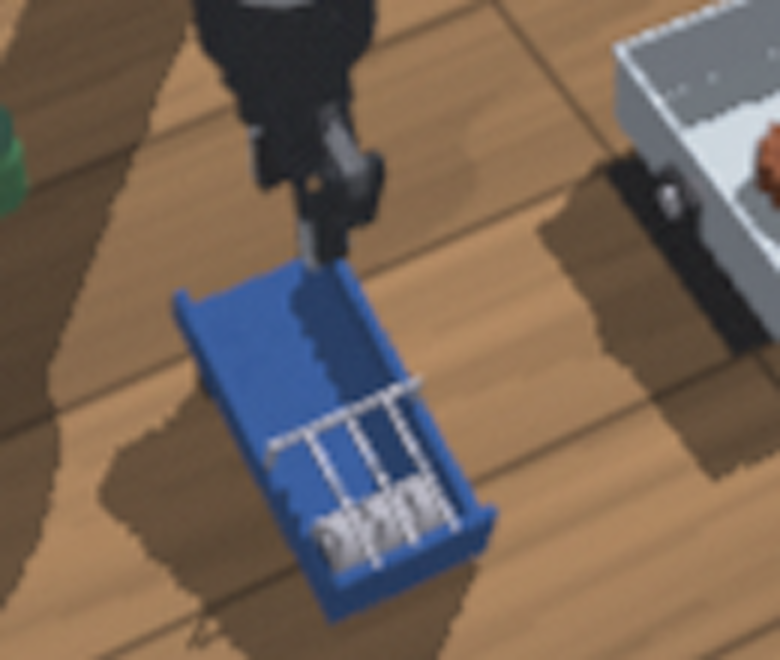

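The crop shows the roller resting square against the stop, under the guard (crop 380,525). On to the jar.

Emit:
carry_out:
  deltas:
    - [-0.5,0,-16,5,6,0,0]
    - [-1,0,-40,13,14,0,0]
    - [-1,0,-68,23,22,0,0]
    - [-1,0,-98,34,30,0,0]
    - [-1,0,-128,45,38,0,0]

```text
time_s: 19.82
eef_pos: [548.3, -191.8, 179.6]
ee_rot: [-0.297, -0.641, -0.298, 0.642]
force: [0.6, -1.0, 0.7]
grip_width: 1.002
```

Emit:
carry_out:
  deltas:
    - [-1,5,-17,25,8,0,0]
    - [-1,10,-35,50,16,0,0]
    - [-1,15,-53,76,24,0,0]
    - [-1,20,-71,102,32,0,0]
    - [-1,25,-89,127,38,0,0]

```text
time_s: 20.45
eef_pos: [398.5, -231.9, 154.7]
ee_rot: [-0.072, -0.703, -0.073, 0.704]
force: [0.8, -0.9, 0.7]
grip_width: 1.001
```

```bash
python3 st.py
```

```text
t 20.45 tcp [ 398.5 -231.9  154.7] psi -78.2 x [-0.001  0.001 -1.   ] F [ 0.8 -0.9  0.7] g 1.001 j [-0.78  0.25  1.79 -0.    1.1   0.58]
```

Emit:
carry_out:
  deltas:
    - [-1,0,1,8,0,0,0]
    - [-1,5,2,20,0,0,0]
    - [-1,15,3,32,0,0,0]
    - [-1,25,3.6,39,0,0,0]
    - [-1,40,3.6,40.5,0,0,0]

```text
time_s: 21.08
eef_pos: [360.2, -243.7, 114.3]
ee_rot: [0.074, 0.703, 0.074, -0.703]
force: [0.7, -0.5, -0.2]
grip_width: 0.999
```

```bash
python3 st.py; python3 -c "
from h import *
save('scene','s6',(170,180,120,120),5)"
```

```text
t 21.07 tcp [ 360.2 -243.7  114.3] psi -78.0 x [ 0. -0. -1.] F [ 0.7 -0.5 -0.2] g 0.999 j [-0.87  0.26  1.91  0.    0.97  0.5 ]
```

View pics/s6.png

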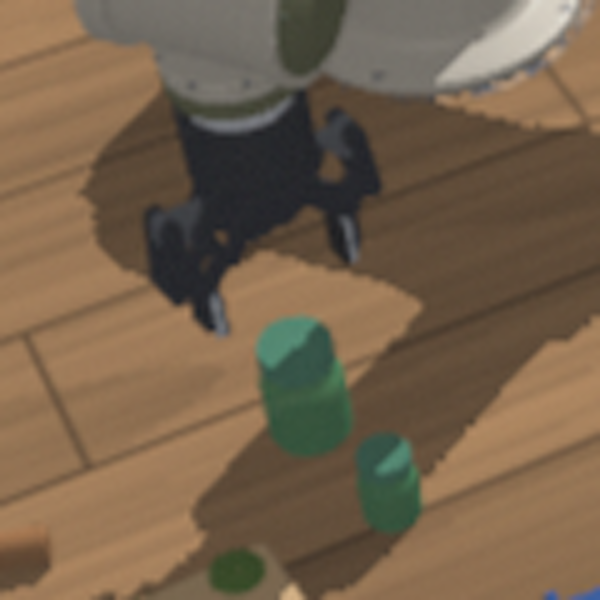

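```bash
python3 -c "
from h import *
P=np.array([[360.2,-243.7,z] for z in (0,80,114,127)])
print((proj('scene',P)-(170,180))*5)
f=lambda x,y:(170+x/5,180+y/5)
print(cast('scene',f(295,347),80))
print(cast('scene',f(285,294),127),cast('scene',f(285,294),114))"
```

```text
[[311.93922187 428.65902105]
 [293.59135925 344.13272164]
 [285.39201015 306.35934981]
 [282.19002061 291.60818602]]
[[ 362.89932151 -243.83935035   80.        ]]
[[ 362.93883929 -242.95828768  127.        ]] [[ 350.26549745 -240.03309787  114.        ]]
```

Emit:
carry_out:
  deltas:
    - [-1,20,0,-1.5,0,0,0]
    - [-1,42,0,-1.5,0,0,0]
    - [-1,65,0,-1.5,0,0,0]
    - [-1,81,0,-1.5,0,0,0]
    - [-1,88,0,-1.5,0,0,0]
  newtons: 40

```text
time_s: 21.75
eef_pos: [361.7, -242.9, 26.2]
ee_rot: [-0.073, -0.703, -0.074, 0.704]
force: [-0.1, 0.1, -0.6]
grip_width: 1.0
```

Emit:
carry_out:
  deltas:
    - [-0.5,0,0,0,0,0,0]
    - [-0.2,0,0,0,0,0,0]
    - [0.2,0,0,0,0,0,0]
    - [0.6,0,0,0,0,0,0]
    - [1,0,0,0,0,0,0]

```text
time_s: 22.38
eef_pos: [362.2, -243.4, 27.9]
ee_rot: [0.074, 0.703, 0.074, -0.703]
force: [-0.1, 1.6, 4.9]
grip_width: 0.615
```

Emit:
carry_out:
  deltas:
    - [1,0,0,0,0,0,0]
    - [1,-10,0,0,0,0,0]
    - [1,-35,0,0,0,0,0]
    - [1,-65,0,0,0,0,0]
    - [1,-90,0,0,0,0,0]

```text
time_s: 23.0
eef_pos: [362.0, -243.3, 118.8]
ee_rot: [0.074, 0.703, 0.073, -0.703]
force: [0.4, 0.2, -1.9]
grip_width: 0.61
```

```bash
python3 st.py
```

```text
t 23.0 tcp [ 362.  -243.3  118.8] psi -78.0 x [ 0.001 -0.001 -1.   ] F [ 0.4  0.2 -1.9] g 0.61 j [-0.86  0.25  1.9  -0.    0.98  0.5 ]
```

Emit:
carry_out:
  deltas:
    - [1,0,20,-18,0,0,0]
    - [1,0,55,-48,0,0,0]
    - [1,0,95,-83,0,0,0]
    - [1,0,135,-118,0,0,0]
    - [1,0,160,-140,0,0,0]

```text
time_s: 23.62
eef_pos: [533.5, -371.7, 117.4]
ee_rot: [0.074, 0.703, 0.074, -0.703]
force: [-0.8, -0.6, -2.4]
grip_width: 0.611
```

Emit:
carry_out:
  deltas:
    - [1,0,8,-6,0,0,0]
    - [1,5,10,-8,0,0,0]
    - [1,15,10,-8,0,0,0]
    - [1,25,10,-8,0,0,0]
    - [1,32,10,-8,0,0,0]

```text
time_s: 24.25
eef_pos: [541.6, -378.5, 84.1]
ee_rot: [-0.073, -0.703, -0.074, 0.703]
force: [0.3, 0.5, -2.3]
grip_width: 0.616
```

```bash
python3 st.py; python3 -c "
from h import *
save('scene','s7',(150,240,130,110),6)
print((proj('scene',[[542.5,-379,z] for z in (43,56,136)])-(150,240))*6)"
```

```text
t 24.25 tcp [ 541.6 -378.5   84.1] psi -78.0 x [-0.001  0.001 -1.   ] F [ 0.3  0.5 -2.3] g 0.616 j [-0.79  0.74  1.21  0.    1.19  0.57]
[[360.28321407 454.48549246]
 [355.52446696 438.36359201]
 [324.86184559 334.48336504]]
```

View pics/s7.png

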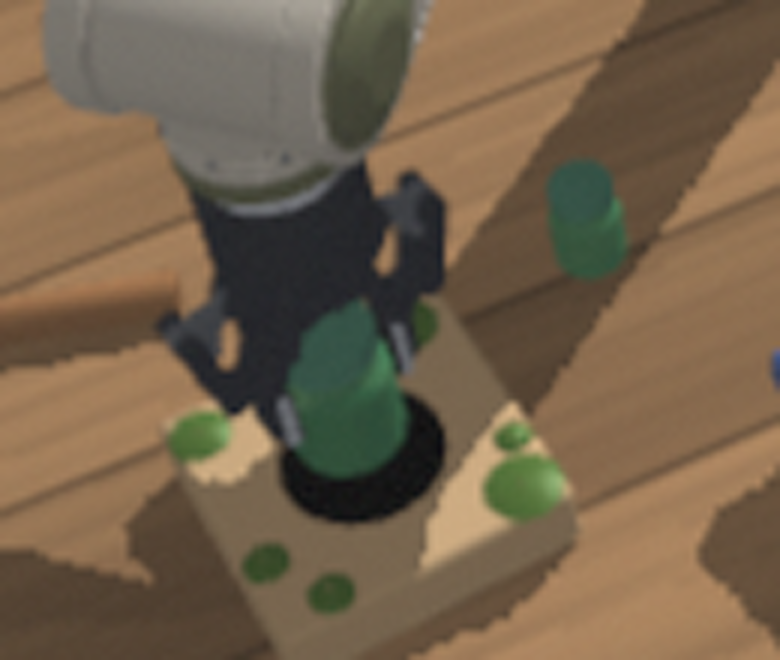

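Emit:
carry_out:
  deltas:
    - [1,3,0,-1.5,0,0,0]
    - [1,7,0,-1.5,0,0,0]
    - [1,10,0,-1.5,0,0,0]
    - [1,11.5,0,-1.5,0,0,0]
    - [1,12.5,0,-1.5,0,0,0]

```text
time_s: 24.92
eef_pos: [543.5, -378.5, 72.5]
ee_rot: [0.074, 0.703, 0.074, -0.703]
force: [0.9, 0.5, -1.2]
grip_width: 0.61
```

```bash
python3 st.py
```

```text
t 24.93 tcp [ 543.5 -378.5   72.5] psi -78.0 x [ 0. -0. -1.] F [ 0.9  0.5 -1.2] g 0.61 j [-0.78  0.76  1.22 -0.    1.17  0.58]
```

Emit:
carry_out:
  deltas:
    - [1,0.5,0,0,0,0,0]
    - [1,1,0,0,0,0,0]
    - [1,1.5,0,0,0,0,0]
    - [1,1.5,0,0,0,0,0]
    - [1,1.5,0,0,0,0,0]

```text
time_s: 25.55
eef_pos: [543.5, -378.5, 71.0]
ee_rot: [0.074, 0.703, 0.074, -0.703]
force: [-0.4, -0.3, -1.9]
grip_width: 0.614
```

```bash
python3 st.py
```

```text
t 25.55 tcp [ 543.5 -378.5   71. ] psi -78.0 x [ 0. -0. -1.] F [-0.4 -0.3 -1.9] g 0.614 j [-0.78  0.76  1.22 -0.    1.16  0.58]
```

Emit:
carry_out:
  deltas:
    - [1,0.7,0,0,0,0,0]
    - [1,0.7,0,0,0,0,0]
    - [-0.25,0.7,0,0,0,0,0]
    - [-0.5,0.7,0,0,0,0,0]
    - [-0.9,0.7,0,0,0,0,0]

```text
time_s: 26.18
eef_pos: [543.5, -378.5, 70.0]
ee_rot: [-0.074, -0.703, -0.074, 0.703]
force: [0.0, -0.3, 0.3]
grip_width: 0.936
```

Emit:
carry_out:
  deltas:
    - [-1,0,0,0,0,0,0]
    - [-1,-15,0,0,0,0,0]
    - [-1,-45,0,0,0,0,0]
    - [-1,-80,0,0,0,0,0]
    - [-1,-120,0,0,0,0,0]

```text
time_s: 26.8
eef_pos: [543.4, -378.4, 192.4]
ee_rot: [0.074, 0.703, 0.074, -0.703]
force: [0.7, 0.0, -0.3]
grip_width: 1.0
```

Emit:
carry_out:
  deltas:
    - [-1,-5,10,30,0,0,0]
    - [-1,-10,20,75,0,0,0]
    - [-1,-15,30,120,0,0,0]
    - [-1,-20,35,165,0,0,0]
    - [-1,-20,40,200,0,0,0]

```text
time_s: 27.42
eef_pos: [354.7, -459.9, 212.0]
ee_rot: [0.074, 0.704, 0.073, -0.703]
force: [0.4, -0.6, 0.5]
grip_width: 1.002
```

```bash
python3 st.py; python3 - <<'E'
from h import *
a=viewer.capture("top")[...,::-1]; b=viewer.capture("scene")[...,::-1]
cv2.imwrite("pics/Tend.png",a)
o=np.zeros((600,780,3),np.uint8)
o[:300,:780]=cv2.resize(a[130:280,145:535],None,fx=2,fy=2,interpolation=cv2.INTER_CUBIC)
o[300:,:780]=cv2.resize(b[210:360,170:470],(780,390),interpolation=cv2.INTER_CUBIC)[:300] if 0 else cv2.resize(b[195:345,165:555],(780,300),interpolation=cv2.INTER_CUBIC)
cv2.imwrite("pics/end.png",o)
E
```

```text
t 27.43 tcp [ 354.7 -459.9  212. ] psi -78.1 x [ 0.001 -0.002 -1.   ] F [ 0.4 -0.6  0.5] g 1.002 j [-1.12  0.45  1.35 -0.    1.34  0.25]
```

View pics/end.png

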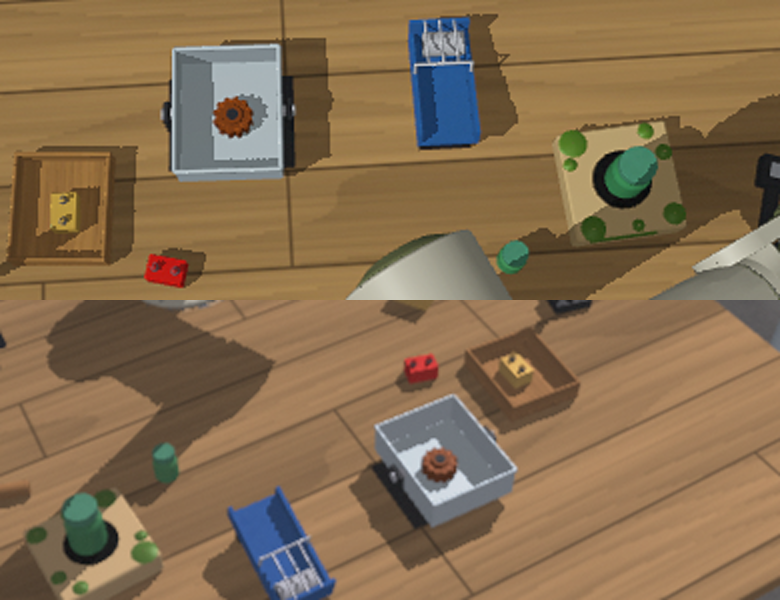

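```bash
python3 - <<'E'
from h import *
f=lambda x,y:(145+x/2,130+y/2)
print("jar lid",cast("top",f(638,166),123)[0,:2].round(1),"scene",cast("scene",(165+82/2,195+(507-300)/2),123)[0,:2].round(1))
print("mat top",cast("top",(456,219.5),43)[0,:2].round(1))
print("ratchet",cast("top",f(233,117),40)[0,:2].round(1),"block",cast("top",f(63,211),34)[0,:2].round(1),"roller",cast("top",f(443,45),50)[0,:2].round(1))
from rig import order
order.finish_job()
E
```

```text
jar lid [ 538.2 -380.6] scene [ 543.3 -376.4]
mat top [ 542.  -380.2]
ratchet [660.8 133.7] block [545.9 364.6] roller [ 742.8 -156.6]
the job is handed in; nothing more can be done
```

All four things are in their places, and I handed the job in at about 27.5 s. `finish_job` gives no verdict.

These are my last measurements, from the final pictures, in mm on the bench:

| Part | Measured | Target | What the check showed |
|---|---|---|---|
| Ratchet | about (661, 134) | bin centre about (664, 139) | In the bin; the bin looked level. |
| Block (small brass) | about (546, 365) | tray centre about (556, 367) | On the tray floor, nipples up. |
| Jar (large green) | lid at (538, -381) from top, (543, -376) from scene | mat centre about (542, -380) | Upright on the mat; the two views differ by about 6 mm. Either way it is within about 5 mm of the mat centre, inside the 15 mm limit. |
| Roller | about 93 mm past the feed point | 90 to 116 mm | Square against the stop, under the guard. |

- **Roller position:** this is a rough reading taken through the guard wires, and my feed point is only good to about 5 mm. At 93 mm it sits near the low end of the allowed range. By the picture it rests against the stop, where its centre should be at 103 mm.
- **Lever and windlass:** I made no contact with either that I know of, but I did not re-measure them at the end.
- **Arm:** it was held clear and empty at hand-in, and no force reading I took was above about 7 N.

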